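# Load the dish carrier under the leaf springs of the plate imager

## Task

Without gripping or lifting anything, load the culture dish into the imaging bay. Press the black dish carrier down hard with your fingertips on its yellow pad, so that the blue sprung loading plate beneath it sinks, and keep pressing while you push the carrier along the track, under the two leaf springs, until it has gone so far into the bay that the loading plate springs up again behind it; then leave it there and back off. Keep your fingers off the glass dish, and leave the bottles and the dish stack beside the track where they stand.

Things in the scene. Friction and masses are not known exactly. Their poses are not given: they have to be found in the camera images.
- stage: Imaging stage fixed to the bench: white base 350 x 180 mm carrying a straight track. Origin on the bench surface, on the track's centre line, at the edge where the blue loading plate (x -152 to -2 mm) ends and the grey bay floor (x 0 to 133 mm, 24 mm above the bench) begins. x is the way the carrier is pushed, z up. Aluminium side rails: inner faces at y +-62 mm, top 47 mm above the bench.
- gate (a point): Centre of the gap between two dark steel hold-down ledges on the rails, on the centre line at stage x 13 mm, 45 mm above the bench (height of the ledges' underside). Ledges: stage x 3 to 23 mm, |y| 45 to 72 mm, top 54 mm above the bench. They overhang the carrier's side edges: a carrier not pressed down strikes them. Between them the track is open upward, 90 mm wide.
- stop (a point): Middle of the face of the grey end stop block at the far end of the bay: centre line, stage x 133 mm, on the bay floor 24 mm above the bench. The block is rigid, 144 mm wide, 24 mm thick, its top 54 mm above the bench. The carrier's front edge meets this face.
- loader (a joint): Blue sprung loading plate under the carrier, moving straight up and down: 0 = up (top 35 mm above the bench), 0.010 m = fully down on a rigid stop (top 25 mm above the bench). The spring pushes up with 7 N when up, 12 N when down: about 10 N on the carrier holds it down; 7 mm down or more passes the ledges. It rises by itself once the carrier has left it.
- leaf_left (a joint): Left (stage +y) leaf spring: steel strip 12 mm wide, 44 mm long, at stage y 47 to 59 mm, hinged at the ledge (stage x 24 mm, 48 mm above the bench), sloping down along +x to its tip (stage x 66 mm, 33 mm above the bench, 7 mm below the top of a carrier in the bay). rad: 0 = at rest, about 0.18 when riding on the carrier; presses with roughly 3.5 N and drags on it.
- leaf_right (a joint): Right (stage -y) leaf spring, the mirror image at stage y -59 to -47 mm, same values.
- carrier: Black dish carrier, a loose slab 130 (x) x 120 (y) x 16 (z) mm, 280 to 355 g with its dish, lying on the loading plate between the rails; slides easily (friction about 0.25). Origin at the centre of its underside, axes as the stage. Starts at stage x -82 to -68 mm; against the end stop it is at stage x 68 mm; it has cleared the loading plate beyond stage x 63 mm.
- pad (a point): Centre of the yellow press pad on the carrier's flat top, 39 mm behind the carrier's centre (carrier x -39 mm, z 16 mm). The pad is 44 mm (x) by 70 mm (y). Just ahead of it, at carrier x -16 to -8 mm, stands an orange push ridge 70 mm wide and 10 mm high: fingertips pressing on the pad can push forward against it.
- dish: Glass culture dish fixed in the carrier, 54 mm in diameter, 10 mm high, origin at the centre of its underside, 30 mm ahead of the carrier's centre. Must not be touched.
- reagent: Amber reagent bottle with blue cap, 52 mm in diameter, 95 mm high, standing loose beside the stage. Origin at the centre of its underside. Leave alone.
- dish_stack: Stack of four closed culture dishes (one rigid piece), 60 mm in diameter, 54 mm high, loose beside the stage. Origin at the centre of its underside. Leave alone.
- wash_bottle: White wash bottle with red cap and a thin spout, 60 mm in diameter, 140 mm high, loose beside the stage. Origin at the centre of its underside. Leave alone.
Not all that is in view belongs to the job. There is more than one size of the carrier; the one meant has the size given above.

How it is judged:
By the outcome, as a careful person would: the job done as asked, in the order asked, and still so for the second after the job is handed in, with the robot touching nothing.
It also fails if it takes over 42 s, if anything falls off the work surface, if the arm or the gripper's body presses on something with over 40 N, if the wrist force passes 120 N, or if a joint passes its speed limit or range.

## Robot

A 6-joint arm with a two-finger parallel gripper is mounted at the origin on the work surface. World frame = base frame: x ahead of the robot, y to its left, z up, the work surface at z = 0. Lengths are in m, angles in rad, forces in N, time in s.
With the tool pointing down it reaches from about 0.3 to 0.875 m from the base axis. Payload 6.4 kg.
Tool frame: the origin (TCP) lies on the centre line of the jaws, within the pads' length; the fingertips stand 25 mm ahead of it and the grasp point (between the pads) lies 6 mm ahead of it; z points along the fingers, y is the line along which they close (so a half turn about z gives the same grasp; the last joint's range is limited). The gripper opens to 85 mm and grips with 20 to 120 N. Pads are 22 mm wide; open, the fingers measure 114 mm over their backs; the gripper's body (76 mm by 85 mm) begins 54 mm behind the grasp point. The pads swing forward as they close: fully open they stand 13 mm farther back than shut.
Start: joints at [0.938, 0.181, 1.607, -0, 1.354, -0.206], TCP at [0.238, 0.523, 0.256] pointing down, gripper open.
Joint ranges: [-2.99, 2.99], [-0.89, 2.07], [0.3, 2.58], [-1.14, 4.28], [0, 2.63], [-3.12, 3.12]. Speed limits (rad/s): [2.57, 2.57, 3.01, 3.14, 3.14, 3.14].

## Interface

Orientations are given as a unit quaternion [w, x, y, z].
In Python, from bench import get_obs, camera, hand_in, spot_in gives the robot as it stands.
- The arm moves only by the shell command python3 -m jog 'ROWS'. ROWS is JSON, one flat list of numbers, 7 for each row, row after row: the shift along the tool's x, y, z in m, then the turn, a rotation vector about the tool's x, y, z in rad, then the closure, from 0 (fully open) to 1 (shut). A call has 1 to 20 rows; each row is the pose to reach, as a shift and turn from the pose commanded when the call began, along the tool's axes at that moment; what a row does not reach only later rows make up. A row lasts 1/8 s, in which the tool goes at most 62.5 mm and 10.7 degrees, less where a joint would pass 70% of its speed; a pose out of reach is approached as far as the arm can. A call with a gripper value outside its range is refused whole. The fingers move at their own pace and stop on an object; the grip force is fixed at half the most. Time passes only in rows, so rows that repeat a pose let the fingers close. It gives the time, the measured TCP pose, the force, the opening and the grip force at its end, in the units of the state.
- get_obs(): the state, without advancing time (a new reading comes with each control period).
- camera(name): name is "side" or "top" or "wrist"; returns a dict with "frame" (384x512x3 uint8, red, green, blue), "mtx" (3x3 intrinsics, pixels), "extrinsics" (4x4, takes a point from camera to world coordinates). Camera axes: x right, y up, looking along -z (the intrinsics and any distortion apply to the point x, -y, -z); pixel columns grow to the right and rows downward; lengths in m; the calibration is good to about 2 mm. A picture is of the moment at which its call begins. There is no depth.
- hand_in(): hands the job in; it is judged then, once.
Trained networks look in a picture, given as the dict that the camera call returned (one of the last four; its "shot" number tells which), for a name from the list of things; names that differ only in an ending like _2 or _b are one class to them, and where a whole thing is asked for, a point or a joint stands for the part that bears it (a point fixed in the world has none). Each returns a list of dicts, best first, with "confidence" (0 to 1); they miss things now and then, are a little off and sometimes report something else, mostly with a low value. They report only what shows in the picture. A call takes as long as a camera call. They do not tell look-alikes from the thing itself.
- spot_in(picture, name): "xyz" ([x, y, z] in m, in world coordinates, good to about 4 mm: the middle of the surface that is visible of it).
The state is a dict: "time_s": time; "q": joint angles; "dq": joint speeds; "joint_efforts": joint torques, N m; "eef_pos": TCP position; "eef_rot": TCP orientation; "wrist_force": force on the tool from outside, world axes, zero at the start; "torque": the same for the moment, N m; "opening": opening from 0.0 (shut) to 1.0 (fully open); "grasp_force": force on a finger pad.
Only numpy, scipy, OpenCV 4.12 (cv2) and the standard library are available. Lean on these libraries where they do the work, as an engineer would, in place of code of your own. Each camera call takes 0.05 s, during which the arm holds its last target. There are 200 camera calls.

## Working session

There is one attempt and no reset: what is moved stays moved. The work goes in short steps, Python scripts to look and compute and a shell command to move; the robot and the scene stay as the last step left them, time stands still between calls to the robot, and variables do not carry over. Pictures are saved under pics/ and viewed, at most 10 in all, crops included, and the job is handed in when it is done.

```bash
mkdir -p pics
python3 - <<'E'
from bench import get_obs,camera,spot_in
import cv2,numpy as np
o=get_obs();print(o['time_s'],o['eef_pos'],o['eef_rot'],o['wrist_force'])
ims=[]
for n in ['top','side']:
    c=camera(n);f=c['frame'];ims.append(f)
    M=np.linalg.inv(c['extrinsics'])
    for k in ['carrier','pad','dish','gate','stop','stage','leaf_left','leaf_right','loader','reagent','dish_stack','wash_bottle']:
        try:
            for d in spot_in(c,k)[:3]:
                p=M[:3,:3]@d['xyz']+M[:3,3];u=c['mtx']@[p[0],-p[1],-p[2]];u=u[:2]/u[2]
                print(n,k,np.round(d['xyz'],3),round(d['confidence'],2),u.round())
        except Exception as e: print(n,k,e)
    cv2.imwrite(f'pics/{n}0.png',f[:,:,::-1])
E
```

```text
0.0 [0.23770907 0.5229983  0.2553803 ] [-3.53032148e-04  2.11784460e-01  9.77316000e-01 -8.09321460e-04] [-0.37053677 -0.56628086 -0.50414663]
top carrier [ 0.44  -0.24   0.011] 0.89 [366. 235.]
top carrier [ 0.533 -0.026  0.048] 0.65 [275. 191.]
top carrier [0.33 0.12 0.02] 0.62 [208. 282.]
top pad [ 0.439 -0.236  0.007] 0.91 [363. 235.]
top pad [0.333 0.12  0.01 ] 0.63 [208. 280.]
top pad [ 0.538 -0.022  0.05 ] 0.6 [274. 189.]
top dish [ 0.567 -0.028  0.06 ] 0.84 [277. 175.]
top dish [ 0.412 -0.235  0.018] 0.82 [365. 247.]
top dish [0.316 0.134 0.017] 0.55 [202. 288.]
top gate [ 0.656 -0.033  0.027] 0.76 [278. 140.]
top stop [ 0.65  -0.035  0.025] 0.71 [279. 142.]
top stage [ 0.657 -0.033  0.029] 0.87 [278. 139.]
top leaf_left [0.667 0.009 0.039] 0.61 [260. 133.]
top leaf_right [ 0.656 -0.091  0.041] 0.45 [304. 139.]
top loader [ 0.472 -0.022  0.036] 0.71 [273. 219.]
top reagent [0.605 0.162 0.062] 0.62 [191. 157.]
top dish_stack [ 0.6   -0.2    0.053] 0.7 [352. 163.]
top wash_bottle [0.734 0.132 0.084] 0.75 [205.  97.]
side carrier [ 0.433 -0.249  0.011] 0.94 [207. 353.]
side carr
[... 153 characters left out ...]
0.33  0.114 0.011] 0.59 [160. 209.]
side pad [ 0.567 -0.035  0.067] 0.56 [273. 229.]
side dish [ 0.415 -0.242  0.023] 0.84 [195. 346.]
side dish [ 0.568 -0.034  0.066] 0.62 [273. 229.]
side dish [0.313 0.131 0.024] 0.61 [152. 200.]
side gate [ 0.646 -0.085  0.028] 0.59 [317. 259.]
side stop [ 0.651 -0.086  0.028] 0.58 [319. 259.]
side stop [ 0.54  -0.039  0.048] 0.34 [259. 239.]
side stage [ 0.647 -0.089  0.023] 0.68 [317. 262.]
side leaf_right [ 0.649 -0.088  0.042] 0.46 [319. 254.]
side loader [ 0.466 -0.021  0.035] 0.52 [222. 239.]
side reagent [0.608 0.156 0.052] 0.73 [280. 174.]
side dish_stack [ 0.599 -0.219  0.052] 0.86 [306. 313.]
side wash_bottle [0.74  0.126 0.066] 0.74 [340. 173.]
```

View pics/top0.png

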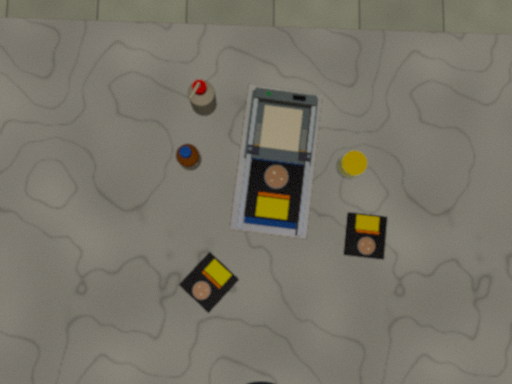

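View pics/side0.png

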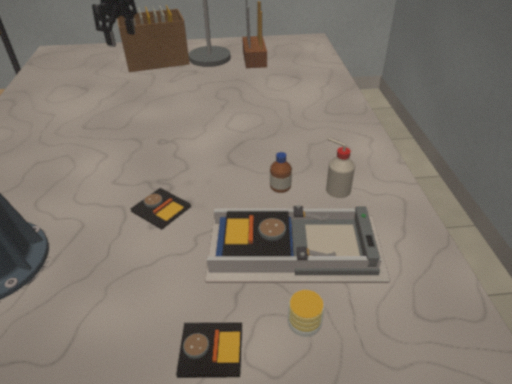

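Top view: candidates for the carrier are the slab in the track (275,191), a loose slab at right (366,235), and a loose slab at lower left (208,282). The last two are smaller and lie on the bench. By the description it's the one in the track on the blue plate, with its pad (272,207) and ridge behind the dish (277,176). I'll check that in a close crop and measure.

```bash
cat > h.py <<'E'
import numpy as np,cv2
def ray(c,u,z):
    d=np.linalg.inv(c['mtx'])@np.array([u[0],u[1],1.]);d=np.array([d[0],-d[1],-d[2]])
    E=np.array(c['extrinsics']);w=E[:3,:3]@d;o=E[:3,3];return o+w*(z-o[2])/w[2]
def proj(c,P):
    M=np.linalg.inv(c['extrinsics']);p=M[:3,:3]@np.array(P)+M[:3,3];u=c['mtx']@[p[0],-p[1],-p[2]];return u[:2]/u[2]
E
python3 - <<'E'
from bench import *
from h import *
c=camera('top');f=c['frame']
hsv=cv2.cvtColor(f,cv2.COLOR_RGB2HSV)
m=cv2.inRange(hsv,(25,150,120),(35,255,255))
n,l,s,ce=cv2.connectedComponentsWithStats(m)
for i in range(1,n):
    if s[i,4]>60:
        r=cv2.minAreaRect(np.argwhere(l==i)[:,::-1].astype(np.float32))
        b=cv2.boxPoints(r);print(s[i,4],ce[i],[ray(c,x,.051)[:2].round(3) for x in b],ray(c,ce[i],.051).round(4))
cv2.imwrite('pics/crop.png',cv2.resize(f[80:245,222:332],None,fx=3.6,fy=3.6,interpolation=cv2.INTER_CUBIC)[:,:,::-1])
E
```

```text
458 [353.6768559  163.01965066] [array([ 0.611, -0.167]), array([ 0.637, -0.217]), array([ 0.591, -0.24 ]), array([ 0.565, -0.19 ])] [ 0.6003 -0.203   0.051 ]
611 [271.83633388 207.26677578] [array([0.48 , 0.018]), array([0.523, 0.013]), array([ 0.515, -0.056]), array([ 0.472, -0.051])] [ 0.4974 -0.0186  0.051 ]
316 [366.99050633 222.16139241] [array([ 0.454, -0.204]), array([ 0.485, -0.208]), array([ 0.481, -0.259]), array([ 0.45 , -0.255])] [ 0.4673 -0.2315  0.051 ]
352 [217.50284091 272.03409091] [array([0.361, 0.128]), array([0.384, 0.105]), array([0.349, 0.069]), array([0.326, 0.091])] [0.355  0.0982 0.051 ]
```

View pics/crop.png

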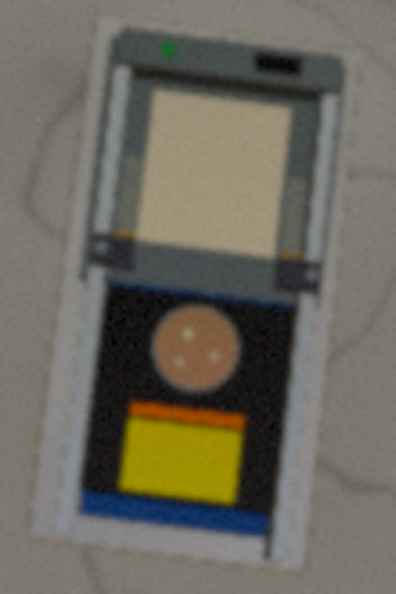

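Run:
```python
from bench import *
from h import *
c=camera('top')
P=lambda x,y,z:ray(c,(x/3.6+222-.35,y/3.6+80-.35),z)[:2]
def ang(a,b):d=b-a;return np.degrees(np.arctan2(d[1],d[0])).round(2),np.linalg.norm(d).round(4)
print('baseL',ang(P(32,535,.005),P(97,18,.005)),'baseR',ang(P(302,568,.005),P(355,62,.005)))
print('stop back edge',ang(P(115,28,.054),P(346,60,.054)))
print('ridge',ang(P(131,402,.061),P(246,416,.061)))
print('plate end edge',P(110,284,.03),P(292,305,.03))
print('dish',P(196,348,.06))
o=get_obs();R=lambda v:v
```

```text
baseL (np.float64(-6.09), np.float64(0.3455)) baseR (np.float64(-6.01), np.float64(0.3389))
stop back edge (np.float64(-96.52), np.float64(0.1476))
ridge (np.float64(-96.01), np.float64(0.0708))
plate end edge [0.60984099 0.02589365] [ 0.59861649 -0.09056712]
dish [ 0.56540608 -0.026686  ]
```

Run:
```python
from bench import *
from h import *
from scipy.spatial.transform import Rotation as Ro
o=get_obs();q=o['eef_rot'];R=Ro.from_quat([q[1],q[2],q[3],q[0]])
print(R.as_matrix().round(3),o['time_s'])
print(R.inv().apply(np.array([.46,-.014,.256])-o['eef_pos']))
```

```text
[[-0.91   0.414 -0.   ]
 [ 0.414  0.91  -0.   ]
 [ 0.    -0.    -1.   ]] 1.4
[-4.24544773e-01 -3.97344391e-01  2.84643609e-04]
```

```bash
python3 -m jog '[-0.02,-0.02,0,0,0,0,1, -0.05,-0.05,0,0,0,-0.03,1, -0.09,-0.085,0,0,0,-0.07,1, -0.13,-0.12,0,0,0,-0.11,1, -0.17,-0.16,0,0,0,-0.15,1, -0.21,-0.2,0,0,0,-0.19,1, -0.25,-0.24,0,0,0,-0.23,1, -0.29,-0.28,0,0,0,-0.27,1, -0.33,-0.32,0,0,0,-0.3,1, -0.37,-0.35,0,0,0,-0.32,1, -0.4,-0.38,0,0,0,-0.32,1, -0.42,-0.395,0,0,0,-0.32,1, -0.425,-0.397,0,0,0,-0.32,1, -0.425,-0.397,0,0,0,-0.32,1]'
python3 - <<'E'
from bench import *
from h import *
c=camera('wrist');cv2.imwrite('pics/w1.png',c['frame'][:,:,::-1]);np.savez('w1.npz',mtx=c['mtx'],extrinsics=c['extrinsics'])
o=get_obs();print(o['eef_pos'],o['eef_rot'],o['wrist_force'],o['time_s'])
print(np.array(c['extrinsics']).round(3))
E
```

```text
time_s: 3.15
eef_pos: [0.4604, -0.0135, 0.2562]
eef_rot: [-0.0, 0.053, 0.999, 0.0]
wrist_force: [-0.1, -0.0, -0.0]
opening: 0.001
grasp_force: 0.0
[ 0.46020803 -0.01311338  0.25616251] [-2.48011390e-04  5.30736571e-02  9.98590548e-01  2.07284963e-04] [-0.28897883  0.10358538  0.02791102] 3.2
[[ 0.105 -0.959 -0.263  0.393]
 [ 0.994  0.101  0.028 -0.006]
 [-0.    -0.264  0.965  0.375]
 [ 0.     0.     0.     1.   ]]
```

View pics/w1.png

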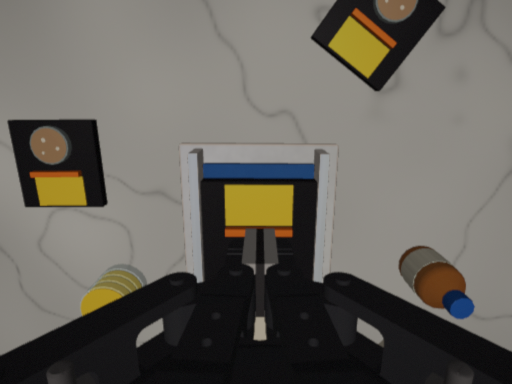

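Wrist view: the pad is at (225–293, 185–227), the ridge at row 232, the rails at columns 195 and 325, and the rear edge of the blue plate at row 163. The view is square to the track. I'll get the pad, ridge and rail positions from it.

Run:
```python
from h import *
c=dict(np.load('w1.npz'));f=cv2.imread('pics/w1.png');hsv=cv2.cvtColor(f,cv2.COLOR_BGR2HSV)
m=cv2.inRange(hsv,(25,150,120),(35,255,255));n,l,s,ce=cv2.connectedComponentsWithStats(m)
for i in range(1,n):
    if s[i,4]>1500 and 200<ce[i][0]<300:
        b=cv2.boxPoints(cv2.minAreaRect(np.argwhere(l==i)[:,::-1].astype(np.float32)))
        W=[ray(c,x,.051)[:2] for x in b];print(b.round(1),np.round(W,4),np.mean(W,0).round(4))
        for i in range(4):d=W[(i+1)%4]-W[i];print(np.linalg.norm(d).round(4),np.degrees(np.arctan2(d[1],d[0])).round(2))
b=cv2.inRange(hsv,(105,150,60),(125,255,255));b[:,:190]=0;b[:,340:]=0;b[250:]=0
p=np.argwhere(b)[:,::-1].astype(np.float32);B=cv2.boundingRect(p);print(B)
x,y,w,h=B
for u in [(x,y),(x+w,y)]:print('plate rear',ray(c,u,.035).round(4))
for u in [(203,150),(204,222),(317,152),(316,222)]:print('rail inner?',ray(c,u,.047).round(4))
th=np.radians(-6.2);ex=np.array([np.cos(th),np.sin(th)]);print(ex)
```

```text
(203, 164, 111, 15)
plate rear [ 0.4506 -0.0725  0.035 ]
plate rear [0.4629 0.0441 0.035 ]
rail inner? [ 0.4344 -0.068   0.047 ]
rail inner? [ 0.511  -0.0786  0.047 ]
rail inner? [0.4484 0.046  0.047 ]
rail inner? [0.5235 0.0406 0.047 ]
[ 0.99415096 -0.10799936]
```

Run:
```python
from h import *
c=dict(np.load('w1.npz'));f=cv2.imread('pics/w1.png');hsv=cv2.cvtColor(f,cv2.COLOR_BGR2HSV)
print(hsv[205,259],hsv[233,235])
m=cv2.inRange(hsv,(20,150,120),(40,255,255));m[:,:200]=0;m[:,310:]=0;m[:175]=0;m[240:]=0
b=cv2.boxPoints(cv2.minAreaRect(np.argwhere(m)[:,::-1].astype(np.float32)))
W=[ray(c,x,.051)[:2] for x in b];print(b.round(1),np.round(W,4),np.mean(W,0).round(4))
for i in range(4):d=W[(i+1)%4]-W[i];print(np.linalg.norm(d).round(4),np.degrees(np.arctan2(d[1],d[0])).round(2))
th=np.radians(-6.2);ex=np.array([np.cos(th),np.sin(th)]);P=np.mean(W,0);O=np.array([.4568,-.0142])+.152*ex
print('O',O,'pad in stage',(P-O)@ex,(P-O)@[-ex[1],ex[0]],'target',P+.009*ex)
```

```text
[ 24 198 174] [ 12 216 171]
[[225. 185.]
 [292. 185.]
 [292. 225.]
 [225. 225.]] [[ 0.4718 -0.0503]
 [ 0.479   0.0179]
 [ 0.5226  0.0145]
 [ 0.5152 -0.0561]] [ 0.4972 -0.0185]
0.0686 83.98
0.0438 -4.52
0.071 -96.02
0.0438 172.37
O [ 0.60791095 -0.0306159 ] pad in stage -0.11140649615247071 0.0001045937324348301 target [ 0.50611473 -0.01945208]
```

```bash
python3 -m jog '[-0.02,-0.001,0.03,0,0,0,1, -0.044,-0.0015,0.08,0,0,0,1, -0.044,-0.0015,0.125,0,0,0,1, -0.044,-0.0015,0.155,0,0,0,1, -0.044,-0.0015,0.166,0,0,0,1, -0.044,-0.0015,0.17,0,0,0,1, -0.044,-0.0015,0.17,0,0,0,1]'
python3 - <<'E'
from bench import *
from h import *
c=camera('wrist');d=camera('side');print(get_obs()['wrist_force'])
a=cv2.resize(d['frame'][190:290,190:390],None,fx=3,fy=3,interpolation=cv2.INTER_CUBIC)
b=c['frame'][:300,:][:, :];b=cv2.resize(b,(512,300))
im=np.zeros((600,600,3),np.uint8);im[:300]=a;im[300:,:512]=b
cv2.imwrite('pics/w2.png',im[:,:,::-1])
E
```

```text
time_s: 4.08
eef_pos: [0.5049, -0.02, 0.0874]
eef_rot: [0.001, 0.053, 0.999, -0.0]
wrist_force: [-0.8, 0.3, -0.5]
opening: -0.003
grasp_force: 0.0
[-0.78007659  0.50624397  0.54202619]
```

View pics/w2.png

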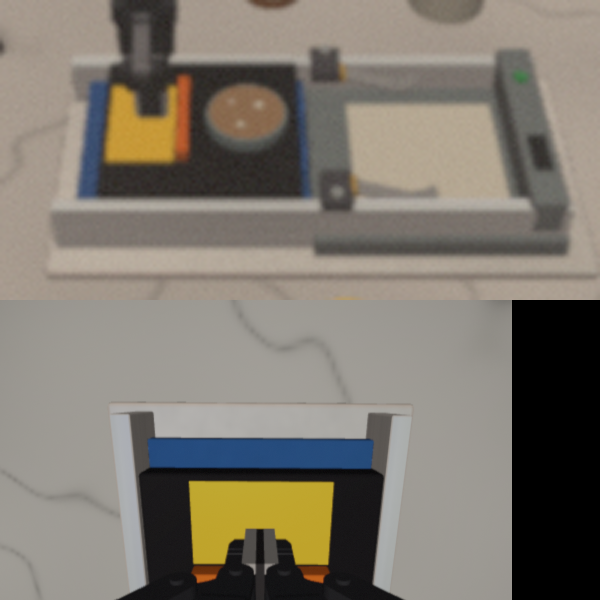

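The side view shows the closed tips over the pad at (150,105) in the crop, behind the orange ridge (183,118) and well away from the dish. Next I press down.

```bash
python3 -m jog '[0,0,0.005,0,0,0,1, 0,0,0.009,0,0,0,1, 0,0,0.012,0,0,0,1, 0,0,0.014,0,0,0,1, 0,0,0.016,0,0,0,1, 0,0,0.016,0,0,0,1, 0,0,0.016,0,0,0,1]'
```

```text
time_s: 5.05
eef_pos: [0.5041, -0.0201, 0.0705]
eef_rot: [-0.0, 0.053, 0.999, -0.0]
wrist_force: [-2.3, -0.0, 6.3]
opening: -0.002
grasp_force: 2.8
```

```bash
python3 -m jog '[0,0,0.002,0,0,0,1, 0,0,0.004,0,0,0,1, 0,0,0.005,0,0,0,1, 0,0,0.005,0,0,0,1]'; python3 -m jog '[0,0,0.001,0,0,0,1, 0,0,0.001,0,0,0,1, 0,0,0.001,0,0,0,1]'
```

```text
time_s: 5.55
eef_pos: [0.5044, -0.0202, 0.066]
eef_rot: [0.0, 0.053, 0.999, -0.0]
wrist_force: [-4.0, 0.3, 10.7]
opening: 0.0
grasp_force: 4.9
time_s: 5.92
eef_pos: [0.505, -0.0203, 0.0659]
eef_rot: [0.001, 0.053, 0.999, -0.0]
wrist_force: [-5.3, 2.2, 16.8]
opening: 0.001
grasp_force: 8.6
```

```bash
python3 -m jog '[0,0,0.0015,0,0,0,1, -0.002,0,0.0015,0,0,0,1, -0.005,0,0.0015,0,0,0,1, -0.009,0,0.0015,0,0,0,1, -0.013,0,0.0015,0,0,0,1, -0.017,0,0.0015,0,0,0,1, -0.021,0,0.0015,0,0,0,1, -0.025,0,0.0015,0,0,0,1]'
python3 - <<'E'
from bench import *
from h import *
d=camera('side');print(get_obs()['wrist_force'])
cv2.imwrite('pics/s3.png',cv2.resize(d['frame'][190:290,190:390],None,fx=4,fy=4,interpolation=cv2.INTER_CUBIC)[:,:,::-1])
E
```

```text
time_s: 6.92
eef_pos: [0.5308, -0.0233, 0.0659]
eef_rot: [0.001, 0.053, 0.999, -0.001]
wrist_force: [-7.5, 1.5, 26.4]
opening: 0.002
grasp_force: 13.2
[-6.77233303  1.11355454 24.62154661]
```

View pics/s3.png

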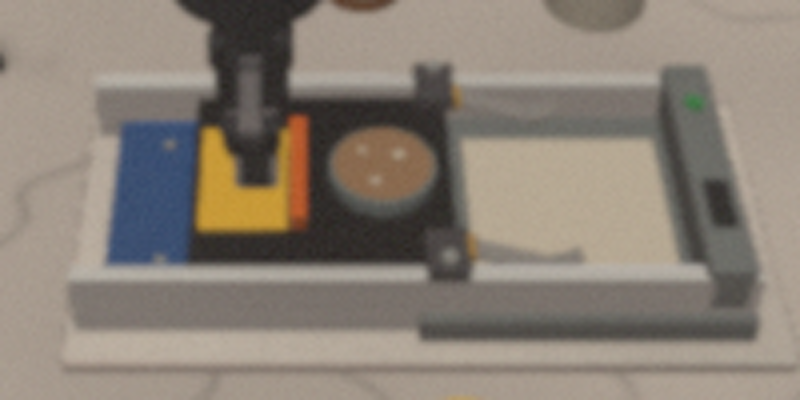

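The plate is down and the carrier's front edge is now under the ledges at (450,250), with its rear edge at column 195. The push force is moderate, so I keep going.

```bash
python3 -m jog '[-0.004,0,0,0,0,0,1, -0.008,0,0,0,0,0,1, -0.012,0,0,0,0,0,1, -0.016,0,0,0,0,0,1, -0.02,0,0,0,0,0,1, -0.024,0,0,0,0,0,1, -0.028,0,0,0,0,0,1, -0.032,0,0,0,0,0,1, -0.036,0,0,0,0,0,1, -0.04,0,0,0,0,0,1]'; python3 -m jog '[-0.004,0,0,0,0,0,1, -0.008,0,0,0,0,0,1, -0.012,0,0,0,0,0,1, -0.016,0,0,0,0,0,1, -0.02,0,0,0,0,0,1, -0.024,0,0,0,0,0,1, -0.028,0,0,0,0,0,1, -0.03,0,0,0,0,0,1]'
python3 - <<'E'
from bench import *
from h import *
d=camera('side');print(get_obs()['wrist_force'])
cv2.imwrite('pics/s4.png',cv2.resize(d['frame'][190:290,190:390],None,fx=4,fy=4,interpolation=cv2.INTER_CUBIC)[:,:,::-1])
E
```

```text
time_s: 8.22
eef_pos: [0.5687, -0.0271, 0.0657]
eef_rot: [-0.001, 0.053, 0.999, -0.0]
wrist_force: [-14.0, 0.9, 29.8]
opening: 0.001
grasp_force: 14.6
time_s: 9.22
eef_pos: [0.5989, -0.0303, 0.0656]
eef_rot: [-0.0, 0.053, 0.999, -0.0]
wrist_force: [-10.4, 1.6, 25.6]
opening: 0.005
grasp_force: 15.1
[-9.30700942  2.31960178 23.54980901]
```

View pics/s4.png

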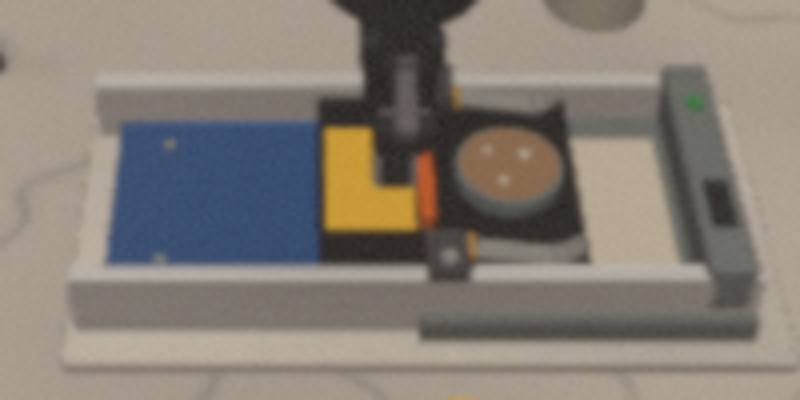

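```bash
python3 -m jog '[-0.004,0,0,0,0,0,1, -0.008,0,0,0,0,0,1, -0.012,0,0.0003,0,0,0,1, -0.016,0,0.0005,0,0,0,1, -0.02,0,0.0005,0,0,0,1, -0.024,0,0.0005,0,0,0,1, -0.028,0,0.0005,0,0,0,1, -0.032,0,0.0005,0,0,0,1, -0.036,0,0.0005,0,0,0,1, -0.04,0,0.0005,0,0,0,1, -0.042,0,0.0005,0,0,0,1]'; python3 -m jog '[-0.002,0,0,0,0,0,1, -0.004,0,0,0,0,0,1, -0.005,0,0,0,0,0,1]'
python3 - <<'E'
from bench import *
from h import *
d=camera('side');print(get_obs()['wrist_force'])
cv2.imwrite('pics/s5.png',cv2.resize(d['frame'][190:290,190:390],None,fx=4,fy=4,interpolation=cv2.INTER_CUBIC)[:,:,::-1])
E
```

```text
time_s: 10.65
eef_pos: [0.6408, -0.0348, 0.0655]
eef_rot: [0.0, 0.053, 0.999, -0.0]
wrist_force: [-10.9, 0.7, 24.1]
opening: -0.003
grasp_force: 14.5
time_s: 11.02
eef_pos: [0.6456, -0.0354, 0.065]
eef_rot: [-0.0, 0.053, 0.999, -0.0]
wrist_force: [-10.9, 0.2, 21.4]
opening: 0.0
grasp_force: 13.1
[-9.68840943  0.97119813 21.4139345 ]
```

View pics/s5.png

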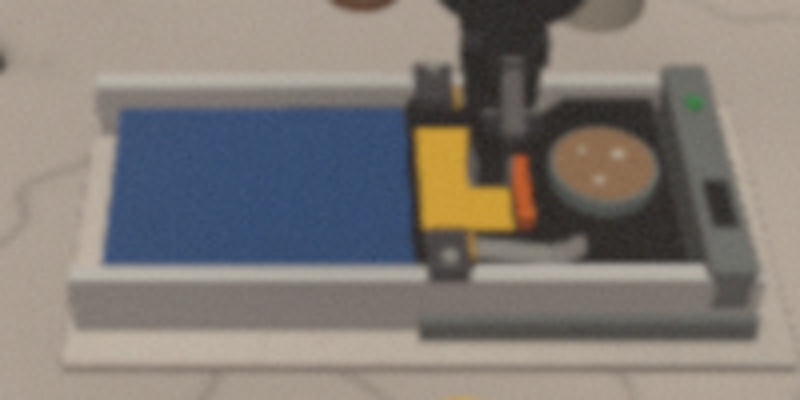

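The plate has already risen: its far edge went from row 122 to 107 in the crop. I push gently on to the stop.

```bash
python3 -m jog '[-0.001,0,0,0,0,0,1, -0.002,0,0,0,0,0,1, -0.003,0,0,0,0,0,1, -0.003,0,0,0,0,0,1]'
```

```text
time_s: 11.58
eef_pos: [0.6486, -0.0357, 0.065]
eef_rot: [0.0, 0.053, 0.999, -0.0]
wrist_force: [-9.4, 0.7, 21.0]
opening: -0.002
grasp_force: 12.6
```

```bash
python3 -m jog '[-0.001,0,0,0,0,0,1, -0.002,0,0,0,0,0,1, -0.0025,0,0,0,0,0,1, -0.0025,0,0,0,0,0,1]'
```

```text
time_s: 12.08
eef_pos: [0.6495, -0.0357, 0.065]
eef_rot: [-0.002, 0.053, 0.999, -0.0]
wrist_force: [-16.3, 0.7, 26.8]
opening: -0.0
grasp_force: 15.5
```

It's against the end stop: the force rose and the advance stalled. I lift off, then retreat up and back.

```bash
python3 -m jog '[0.001,0,-0.001,0,0,0,1, 0.0015,0,-0.002,0,0,0,1, 0.002,0,-0.004,0,0,0,1, 0.003,0,-0.007,0,0,0,1, 0.005,0,-0.015,0,0,0,1, 0.006,0,-0.04,0,0,0,1, 0.01,0,-0.08,0,0,0,1, 0.04,0,-0.12,0,0,0,1, 0.09,0,-0.15,0,0,0,1, 0.14,0,-0.17,0,0,0,1, 0.18,0,-0.17,0,0,0,1, 0.18,0,-0.17,0,0,0,1]'
python3 - <<'E'
from bench import *
from h import *
d=camera('side');t=camera('top');w=camera('wrist');print(get_obs()['wrist_force'])
for c in (d,t):
  for k in ['dish','carrier','reagent','dish_stack','wash_bottle']: print(k,[(np.round(x['xyz'],3),round(x['confidence'],2)) for x in spot_in(c,k)[:3]])
im=np.zeros((600,800,3),np.uint8)
im[:300,:600]=cv2.resize(d['frame'][190:290,190:390],None,fx=3,fy=3,interpolation=cv2.INTER_CUBIC)
im[300:,:400]=cv2.resize(w['frame'],(400,300))
im[300:,400:]=cv2.resize(t['frame'][75:255,160:400],(400,300),interpolation=cv2.INTER_CUBIC)
cv2.imwrite('pics/s6.png',im[:,:,::-1])
E
```

```text
time_s: 13.58
eef_pos: [0.4699, -0.016, 0.2328]
eef_rot: [0.0, 0.053, 0.999, -0.0]
wrist_force: [1.5, -0.1, -0.3]
opening: -0.001
grasp_force: 0.0
[-0.09993902  0.23191007 -0.48065729]
dish [(array([ 0.415, -0.242,  0.02 ]), 0.82), (array([ 0.706, -0.051,  0.054]), 0.71), (array([0.316, 0.131, 0.024]), 0.5)]
carrier [(array([ 0.684, -0.043,  0.04 ]), 0.85), (array([ 0.433, -0.244,  0.013]), 0.84), (array([0.741, 0.121, 0.065]), 0.38)]
reagent [(array([0.606, 0.155, 0.055]), 0.74)]
dish_stack [(array([ 0.597, -0.216,  0.05 ]), 0.64)]
wash_bottle [(array([0.742, 0.126, 0.066]), 0.75)]
dish [(array([ 0.708, -0.046,  0.048]), 0.95), (array([0.316, 0.135, 0.021]), 0.59), (array([ 0.407, -0.254,  0.02 ]), 0.53)]
carrier [(array([0.334, 0.128, 0.015]), 0.86), (array([ 0.685, -0.042,  0.04 ]), 0.78), (array([ 0.432, -0.271,  0.01 ]), 0.75)]
reagent [(array([0.605, 0.166, 0.066]), 0.62)]
dish_stack [(array([ 0.605, -0.201,  0.054]), 0.74)]
wash_bottle [(array([0.734, 0.134, 0.083]), 0.83)]
```

View pics/s6.png

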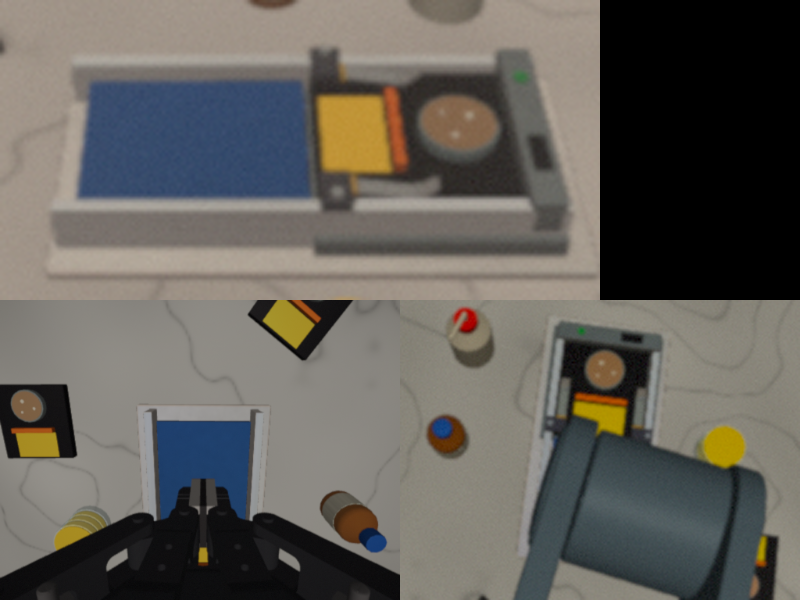

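The carrier sits against the end stop under both leaf springs, with the dish measured at stage x ≈ 99 mm (about 98 mm expected). The plate is up behind it (side crop, columns 80–310), and the bottles and dish stack are where they were.

```bash
python3 -c "
from bench import *
print(hand_in())"
```

```text
the job is handed in; nothing more can be done
None
```

The carrier is in the imaging bay against the end stop, under both leaf springs, with the loading plate sprung up behind it and the arm backed off. The job is handed in; no verdict came back.

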